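# Find the hidden release of the ski clamp

### The job

Feel across the flat aluminium panel of the ski clamp for the hidden flush button (the one of its four alike inset plates that gives), and press it so that the sliding clamp jaw springs open. Let the jaw open by itself without touching it, leave everything else on the bench where it is, and finish with the hand clear.

Things in the scene. Friction and masses are not known exactly. Their poses are not given: they have to be found in the camera images.
- clamp: The ski clamp unit, fixed to the bench: dark steel housing 160 x 300 mm with a flat aluminium panel on the robot's side and, behind it, a rail with two clamp jaws at x = +30 to +80 mm, up to 72 mm above the bench. Origin on the bench (z = 0) under the unit; x across the unit (away from the robot at yaw 0), y along panel and rail, z up.
- panel (a point): Centre of the panel's top face, 36 mm above the bench, at x = -30 mm of the unit; axes as the unit's. The panel is a row along y of four equal tiles, 66 x 66 mm. Amid each is an inset square plate, 46.5 mm wide in a 48 mm opening, its top recessed by 1.5 mm. All four look alike; three are rigid, one (a different one each time) is the release button.
- plate_1 (a point): Centre of the top face of the inset plate at y = -99 mm of the unit, 34.5 mm above the bench. It may be the button or a rigid plate. The button begins to give at about 2 N, frees the clamp after 3 to 4 mm, is fully down at 6 mm with about 4 N and springs back when let go.
- plate_2 (a point): The same for the inset plate at y = -33 mm of the unit: centre of its top face, 34.5 mm above the bench. It may be the button or a rigid plate.
- plate_3 (a point): The same for the inset plate at y = +33 mm of the unit: centre of its top face, 34.5 mm above the bench. It may be the button or a rigid plate.
- plate_4 (a point): The same for the inset plate at y = +99 mm of the unit: centre of its top face, 34.5 mm above the bench. It may be the button or a rigid plate.
- jaw (a joint): Position of the sliding clamp jaw along its rail in m: 0 (within 1 mm) while it is caught, up to 0.036 when open. Once the release button has been pressed the jaw springs open by itself, within a second, and stays open.
- jaw_top (a point): Middle of the top of the sliding jaw, 72 mm above the bench; axes as the unit's. The jaw is an aluminium block with a rubber face, 50 x 30 mm (x, y), that slides along +y; while caught this point is at x = +55, y = +1 mm of the unit.
- scraper: Bystander, not to be moved: clear acrylic ski scraper lying flat, 60 x 130 x 5 mm (x, y, z). Origin: centre of its underside.
- cork: Bystander, not to be moved: square cork block, 65 x 65 x 30 mm. Origin: centre of its underside.
- brush: Bystander, not to be moved: dark horsehair brush with varnished beech back, lying bristles down, 66 x 140 x 41 mm (x, y, z). Origin: centre of its underside.
- iron: Bystander, not to be moved: waxing iron standing on its sole, 160 x 85 x 96 mm with the handle on top. Origin: centre of its underside.
- wax_tin: Bystander, not to be moved: round flat metal tin, 68 mm across, 26 mm high. Origin: centre of its underside.
- driver: Bystander, not to be moved: screwdriver lying on the bench along its own x, about 25 mm thick.
- wax_bar: Bystander, not to be moved: pale bar of wax, 45 x 90 x 22 mm. Origin: centre of its underside.

How it is judged:
At the end, for the whole second after the job is handed in: The sliding jaw has sprung open by more than 28 mm and is at rest, and none of the seven loose things lies more than 15 mm from where it was (value of joint jaw above 0.028 m and velocity of joint jaw below 0.02 m/s and distance of each of scraper, cork, brush, iron, wax_tin, driver, wax_bar from where it was at the start of the episode below 0.015 m); the robot touches nothing.
It fails at once if the robot touches the sliding jaw with more than 1 N (contact force between any of the fingers, the arm and jaw above 1 N).
It fails at once if a loose thing is lifted, carried or pushed more than 15 mm (distance of any of scraper, cork, brush, iron, wax_tin, driver, wax_bar from where it was at the start of the episode above 0.015 m).
It also fails if it takes over 40 s, if anything falls off the work surface, if the arm or the gripper's body presses on something with over 40 N, if the wrist force passes 120 N, or if a joint passes its speed limit or range.

### The arm

A 7-joint arm with a two-finger parallel gripper is mounted at the origin on the work surface. World frame = base frame: x ahead of the robot, y to its left, z up, the work surface at z = 0. Lengths are in m, angles in rad, forces in N, time in s.
With the tool pointing down it reaches from about 0.4 to 0.875 m from the base axis. Payload 6.5 kg.
Tool frame: the origin (TCP) lies at the very end of the fingers, on their centre line; the grasp point (between the pads) lies 19 mm behind it; z points along the fingers, y is the direction in which the jaws open and shut (so a half turn about z gives the same grasp; the last joint's range is limited). The gripper opens to 85 mm and grips with 20 to 120 N. Pads are 22 mm wide; open, the fingers measure 114 mm over their backs; the gripper's body (76 mm by 85 mm) begins 54 mm behind the grasp point. The pads swing forward as they close: fully open they stand 13 mm farther back than shut.
Start: joints at [-1.234, 0.536, -0.004, 1.538, 0.003, 1.067, -0.071], TCP at [0.255, 0.598, 0.231] pointing down, gripper open.
Joint ranges: [-2.7, 2.7], [-0.37, 2.16], [-1.27, 1.26], [0.24, 2.4], [-1.31, 4.45], [0.19, 1.91], [-2.76, 2.76]. Speed limits (rad/s): [2.39, 2.39, 3.14, 3.14, 3.14, 3.14, 3.14].

### API

Orientations are given as a rotation vector (axis times angle).
In Python, from bench import ctrl gives the robot as it stands.
- The arm moves only by the shell command python3 -m inch 'ROWS' [FORCE]. ROWS is JSON, a list of rows, each an object with "turn": the turn, a rotation vector about the tool's x, y, z in degrees, a list of three; "delta_pos": the shift along the tool's x, y, z in cm, a list of three; "claw": the closure in counts, from 0 (fully open) to 255 (shut). In form: [{"turn": [ax, ay, az], "delta_pos": [tx, ty, tz], "claw": claw}, ...]. A call has 1 to 12 rows; each row shifts and turns the commanded pose from where the row before left it, along the tool's axes as they then stand; what a row does not reach is not made up. A row lasts 1/10 s, in which the tool goes at most 50 mm and 8.59 degrees, less where a joint would pass 70% of its speed; a pose out of reach is approached as far as the arm can. A call is refused whole if a number of a shift passes 5 or a number of a turn 8.59, either way. A call with a gripper value outside its range is refused whole. The fingers move at their own pace and stop on an object; FORCE is the grip in N (left out, the last holds). Time passes only in rows, so rows that do not move let the fingers close. It gives the time, the measured TCP pose, the force and the opening at its end, in the units of the state.
- ctrl.state(): the state, without advancing time (a new reading comes with each control period).
- ctrl.grab_frame(name): name is "side" or "top" or "wrist"; returns (picture, depth): 480x640x3 uint8, blue, green, red; 480x640 float32, m along the optical axis (not along the pixel's ray), 0 where there is no reading.
- ctrl.get_calibration(name): a dict with "fx", "fy", "cx", "cy" (pixels), "eye" and "orientation" of the camera in the world. Camera axes: x right, y down, z forward; pixel columns grow to the right and rows downward; lengths in m; the calibration is good to about 2 mm. A picture is of the moment at which its call begins: read the wrist's pose just before it. get_calibration takes no time and is no camera call; for the wrist camera it gives the pose at the moment of the call.
- ctrl.job_done(): hands the job in, once; it reports no verdict.
The state is a dict: "clock": time; "qpos": joint angles; "dq": joint speeds; "tau": joint torques, N m; "eef_pos": TCP position; "tool_rot": TCP orientation; "wrist_force": force on the tool from outside, world axes, zero at the start; "ft_torque": the same for the moment, N m; "width": opening from 0.0 (shut) to 1.0 (fully open).
Only numpy, scipy, OpenCV 4.12 (cv2) and the standard library are available. Lean on these libraries where they do the work, as an engineer would, in place of code of your own. Each camera call takes 0.05 s, during which the arm holds its last target. There are 200 camera calls.

## Working session

There is one attempt and no reset: what is moved stays moved. The work goes in short steps, Python scripts to look and compute and a shell command to move; the robot and the scene stay as the last step left them, time stands still between calls to the robot, and variables do not carry over. Pictures are saved under pics/ and viewed, about 8 in all and at most 12, crops included, and the job is handed in when it is done.

```bash
mkdir -p pics
python3 - <<'E'
from bench import ctrl
import cv2,numpy as np
print(ctrl.state())
for n in ("top","side"):
    c=ctrl.get_calibration(n);print(n,c)
    p,d=ctrl.grab_frame(n);cv2.imwrite(f"pics/{n}0.png",p);np.save(f"pics/{n}0.npy",d)
E
```

```text
{'clock': 0.0, 'qpos': array([-1.23420958,  0.53718107, -0.00445499,  1.53886394,  0.00259131,
        1.06728664, -0.07121825]), 'dq': array([ 0.00145679,  0.00050738, -0.0002492 ,  0.00053092,  0.00157767,
       -0.00145013, -0.00049821]), 'tau': array([ 3.97245076e-04, -5.83406925e+01,  1.04883324e+00, -2.59098405e+01,
        1.23230531e-02,  9.67777509e-03, -5.50159214e-06]), 'eef_pos': array([0.25454877, 0.59740365, 0.23040685]), 'tool_rot': array([-6.28282241e-01, -3.07788397e+00,  2.69680999e-03]), 'wrist_force': array([ 0.09006603,  0.43271093, -1.58046671]), 'ft_torque': array([-0.00924988,  0.04163581, -0.01273684]), 'width': 0.9983446366426143}
top {'fx': 566.5199655721259, 'fy': 566.5199655721259, 'cx': 323.87690659069125, 'cy': 244.07456741766438, 'eye': array([ 0.38356829, -0.01125243,  1.44881756]), 'orientation': array([-2.18175601,  2.12907697, -0.09905246])}
side {'fx': 550.3529184141173, 'fy': 550.3529184141173, 'cx': 326.9344825519963, 'cy': 251.61694654948798, 'eye': array([-0.01552831, -0.7869025 ,  1.06271507]), 'orientation': array([-2.29051086,  0.69215183, -0.28076541])}
```

View pics/top0.png

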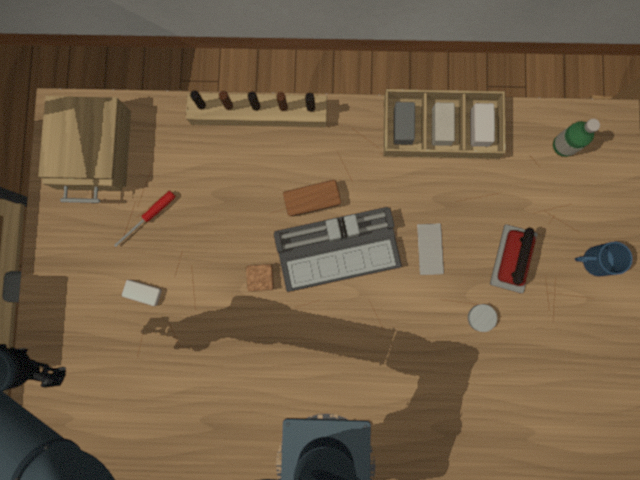

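```bash
cat > h.py <<'E'
import numpy as np,cv2
from scipy.spatial.transform import Rotation as R
def world(c,d,u,v):
    u=np.asarray(u,float);v=np.asarray(v,float)
    p=np.stack([(u-c['cx'])/c['fx']*d,(v-c['cy'])/c['fy']*d,d],-1)
    return R.from_rotvec(c['orientation']).apply(p.reshape(-1,3))+c['eye']
E
python3 - <<'E'
from bench import ctrl
from h import *
c=ctrl.get_calibration("top");p=cv2.imread("pics/top0.png");d=np.load("pics/top0.npy")
v,u=np.mgrid[200:300,265:415]
w=world(c,d[200:300,265:415].ravel(),u.ravel(),v.ravel()).reshape(100,150,3)
z=w[...,2]; g=p[200:300,265:415].min(2)
print("table z",np.median(z[-8:,-10:]), "z hist",np.histogram(z,bins=np.arange(-.01,.09,.005)))
m=((g>110)&(z>.025)&(z<.045)).astype(np.uint8)
m=cv2.morphologyEx(m,cv2.MORPH_CLOSE,np.ones((5,5)))
n,l,s,ce=cv2.connectedComponentsWithStats(m);k=1+s[1:,4].argmax();print(s[k],ce[k])
cnt=cv2.findContours((l==k).astype(np.uint8),0,1)[0][0]
r=cv2.minAreaRect(cnt);b=cv2.boxPoints(r)+[265,200]
print(r,b)
# intersect rays with z=.036
def plane(px,zz):
    a=world(c,np.ones(len(px)),px[:,0],px[:,1])-c['eye'];t=(zz-c['eye'][2])/a[:,2];return c['eye']+a*t[:,None]
P=plane(b,.036);print(P,P.mean(0));print(np.linalg.norm(np.diff(P,axis=0),axis=1))
print("mean pts",np.median(w[l==k],0), w[l==k].mean(0))
# high parts
h=(z>.06); print("jaws",h.sum(), w[h][:,2].max())
cv2.imwrite("pics/crop.png",cv2.resize(cv2.polylines(p.copy(),[np.int32(b)],1,(0,0,255))[195:305,240:440],None,fx=4,fy=4,interpolation=2))
E
```

```text
table z -2.2506636144337122e-05 z hist (array([ 298, 2811, 3134,  520,  677, 1154,  256,  293, 1582, 2376,  894,
        193,  129,   32,   23,  141,  359,   69,    2]), array([-0.01 , -0.005,  0.   ,  0.005,  0.01 ,  0.015,  0.02 ,  0.025,
        0.03 ,  0.035,  0.04 ,  0.045,  0.05 ,  0.055,  0.06 ,  0.065,
        0.07 ,  0.075,  0.08 ,  0.085]))
[  22   40  109   48 2787] [75.80014352 63.23035522]
((75.77482604980469, 63.17639923095703), (26.5748291015625, 105.78416442871094), 77.69197845458984) [[286.2659893  261.4692421 ]
 [389.61877441 238.91952896]
 [395.28366089 264.88356018]
 [291.93087769 287.43327332]]
[[ 0.49418437  0.1104385   0.036     ]
 [ 0.55707312 -0.14708395  0.036     ]
 [ 0.4921848  -0.16200259  0.036     ]
 [ 0.42970463  0.09418903  0.036     ]] [ 0.49328673 -0.02611475  0.036     ]
[0.26509019 0.06658124 0.26370043]
mean pts [ 0.49306989 -0.02610618  0.03535855] [ 0.49287379 -0.02614557  0.03875181]
jaws 648 1.448817557918692
```

View pics/crop.png

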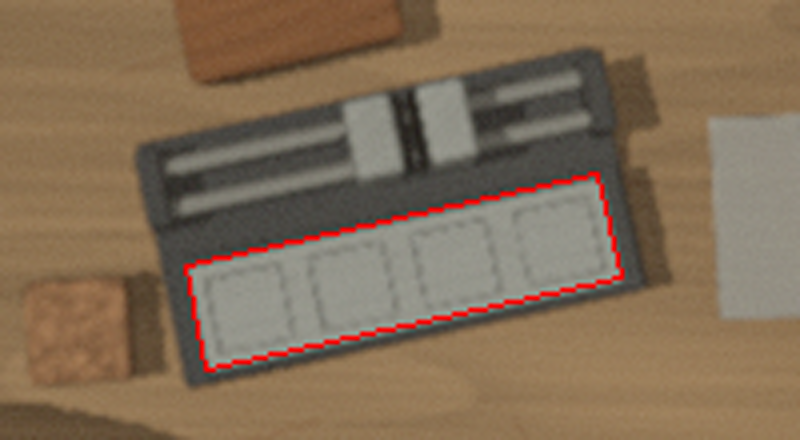

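The crop shows the panel outlined, about (285,262)–(395,287) in the full image. It measures 265 x 66 mm against the 264 x 66 given, and its height reads 35–36 mm. The jaws stand behind it. Yaw is about 13.7°.

Next I shut the gripper and align tool y with unit y.

```bash
python3 -m inch '[{"turn":[0,0,-7.4],"delta_pos":[0,0,0],"claw":255},{"turn":[0,0,-7.4],"delta_pos":[0,0,0],"claw":255},{"turn":[0,0,-7.4],"delta_pos":[0,0,0],"claw":255},{"turn":[0,0,-7.4],"delta_pos":[0,0,0],"claw":255},{"turn":[0,0,-7.1],"delta_pos":[0,0,0],"claw":255},{"turn":[0,0,0],"delta_pos":[0,0,0],"claw":255},{"turn":[0,0,0],"delta_pos":[0,0,0],"claw":255}]'
cat >> h.py <<'E'
C=np.array([.4933,-.0261,.036]);yaw=np.arctan2(.0629,.2575)
ux=np.array([np.cos(yaw),np.sin(yaw),0]);uy=np.array([-np.sin(yaw),np.cos(yaw),0])
plate=[C+uy*o-[0,0,.0015] for o in(-.099,-.033,.033,.099)]
def rel(s,k):
    M=R.from_rotvec(s['tool_rot']);Rm=M.as_matrix()
    print("t",s['clock'],"pos",s['eef_pos'].round(4),"F",s['wrist_force'].round(2),"w",round(s['width'],3))
    print("tool delta cm",(M.inv().apply(plate[k-1]-s['eef_pos'])*100).round(2),"tool y deg",np.degrees(np.arctan2(Rm[1,1],Rm[0,1])).round(2),"z",Rm[:,2].round(3))
E
python3 -c "
from bench import ctrl;from h import *
rel(ctrl.state(),4);print(plate,np.degrees(yaw))"
```

```text
clock: 0.8
eef_pos: [0.2548, 0.5977, 0.2309]
tool_rot: [0.367, -3.12, 0.001]
wrist_force: [-0.4, 0.2, -0.1]
width: -0.002
t 0.8 pos [0.2548 0.5977 0.2309] F [-0.4   0.21 -0.13] w -0.002
tool delta cm [ -8.67 -56.31  19.67] tool y deg 103.43 z [-0.    -0.001 -1.   ]
[array([ 0.51679219, -0.12227233,  0.0345    ]), array([ 0.50113073, -0.05815744,  0.0345    ]), array([0.48546927, 0.00595744, 0.0345    ]), array([0.46980781, 0.07007233, 0.0345    ])] 13.726936289562106
```

```bash
python3 -m inch '[{"turn":[0,0,0],"delta_pos":[-0.7,-4.7,1],"claw":255},{"turn":[0,0,0],"delta_pos":[-0.7,-4.7,1],"claw":255},{"turn":[0,0,0],"delta_pos":[-0.7,-4.7,1],"claw":255},{"turn":[0,0,0],"delta_pos":[-0.7,-4.7,1],"claw":255},{"turn":[0,0,0],"delta_pos":[-0.7,-4.7,1],"claw":255},{"turn":[0,0,0],"delta_pos":[-0.7,-4.7,1],"claw":255},{"turn":[0,0,0],"delta_pos":[-0.7,-4.7,1],"claw":255},{"turn":[0,0,0],"delta_pos":[-0.7,-4.7,1],"claw":255},{"turn":[0,0,0],"delta_pos":[-0.7,-4.7,1],"claw":255},{"turn":[0,0,0],"delta_pos":[-0.7,-4.7,1],"claw":255},{"turn":[0,0,0],"delta_pos":[-0.7,-4.7,1],"claw":255},{"turn":[0,0,0],"delta_pos":[-0.7,-4.7,1],"claw":255}]'
python3 -m inch '[{"turn":[0,0,0],"delta_pos":[0,0,0],"claw":255},{"turn":[0,0,0],"delta_pos":[0,0,0],"claw":255},{"turn":[0,0,0],"delta_pos":[0,0,0],"claw":255}]'
python3 -c "
from bench import ctrl;from h import *
s=ctrl.state();rel(s,4)
p,d=ctrl.grab_frame('wrist');cv2.imwrite('pics/w1.png',p);np.save('pics/w1.npy',d)
c=ctrl.get_calibration('wrist');print(c)
Ri=R.from_rotvec(c['orientation']).inv()
for P in plate:
    q=Ri.apply(P-c['eye']);print((q[:2]/q[2]*c['fx']+[c['cx'],c['cy']]).round(0))
"
```

```text
clock: 2.0
eef_pos: [0.47, 0.0679, 0.1112]
tool_rot: [-0.368, 3.119, -0.0]
wrist_force: [1.2, 0.1, 1.0]
width: 0.002
clock: 2.3
eef_pos: [0.4691, 0.0709, 0.1115]
tool_rot: [-0.373, 3.119, 0.001]
wrist_force: [-0.4, -0.9, -0.3]
width: -0.0
t 2.3 pos [0.4691 0.0709 0.1115] F [-0.35 -0.85 -0.28] w -0.0
tool delta cm [-0.05 -0.1   7.7 ] tool y deg 103.64 z [ 0.     0.001 -1.   ]
{'fx': 335.7456385617264, 'fy': 335.7456385617264, 'cx': 319.4898575672494, 'cy': 241.41118274400205, 'eye': array([0.39181511, 0.05331743, 0.25450219]), 'orientation': array([1.80718515, 2.29930575, 0.36643668])}
[ 32. 252.]
[127. 252.]
[222. 252.]
[316. 252.]
```

View pics/w1.png

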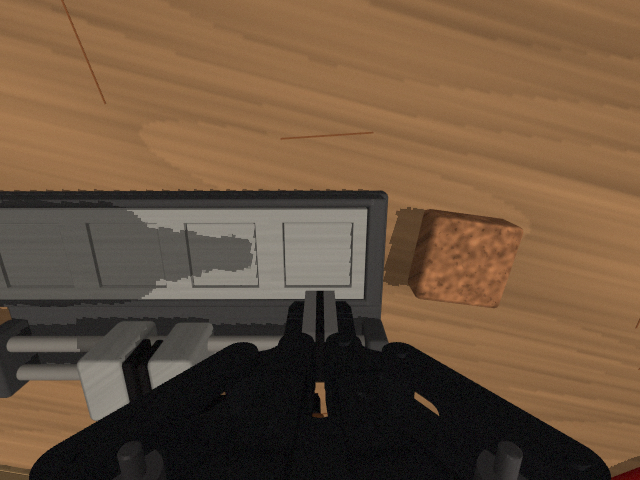

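Plate 4 is at about (318,255) in the wrist picture against a predicted (316,252), and the cork is well to the right. The plate positions are good to 2 mm, so I go down on plate 4.

```bash
python3 -m inch '[{"turn":[0,0,0],"delta_pos":[0,-0.1,2.5],"claw":255},{"turn":[0,0,0],"delta_pos":[0,0,2.5],"claw":255},{"turn":[0,0,0],"delta_pos":[0,0,1.8],"claw":255},{"turn":[0,0,0],"delta_pos":[0,0,0.5],"claw":255},{"turn":[0,0,0],"delta_pos":[0,0,0],"claw":255},{"turn":[0,0,0],"delta_pos":[0,0,0],"claw":255}]'
for i in 1 2 3; do python3 -m inch '[{"turn":[0,0,0],"delta_pos":[0,0,0.2],"claw":255},{"turn":[0,0,0],"delta_pos":[0,0,0],"claw":255}]';done
```

```text
clock: 2.95
eef_pos: [0.47, 0.0694, 0.0391]
tool_rot: [-0.374, 3.118, 0.0]
wrist_force: [-0.6, 0.2, -0.5]
width: -0.002
clock: 3.15
eef_pos: [0.4699, 0.0688, 0.0368]
tool_rot: [-0.373, 3.118, 0.0]
wrist_force: [0.2, -1.1, 1.2]
width: -0.002
clock: 3.35
eef_pos: [0.4699, 0.0688, 0.0346]
tool_rot: [-0.372, 3.119, 0.0]
wrist_force: [-1.1, 1.1, 3.7]
width: -0.001
clock: 3.55
eef_pos: [0.47, 0.0687, 0.0344]
tool_rot: [-0.372, 3.119, 0.0]
wrist_force: [-8.2, -1.1, 33.4]
width: 0.001
```

Plate 4 is rigid: the force rose to 33 N with the tip stuck at 34.4 mm. Next is plate 3, in finer steps.

```bash
python3 -m inch '[{"turn":[0,0,0],"delta_pos":[0,0,-1],"claw":255},{"turn":[0,0,0],"delta_pos":[0,0,-1],"claw":255},{"turn":[0,0,0],"delta_pos":[0,-3.3,0],"claw":255},{"turn":[0,0,0],"delta_pos":[0,-3.3,0],"claw":255},{"turn":[0,0,0],"delta_pos":[0,0,0],"claw":255},{"turn":[0,0,0],"delta_pos":[0,0,1.2],"claw":255},{"turn":[0,0,0],"delta_pos":[0,0,0.5],"claw":255},{"turn":[0,0,0],"delta_pos":[0,0,0],"claw":255}]'
for i in 1 2; do python3 -m inch '[{"turn":[0,0,0],"delta_pos":[0,0,0.15],"claw":255},{"turn":[0,0,0],"delta_pos":[0,0,0],"claw":255}]';done
python3 -c "
from bench import ctrl;from h import *
rel(ctrl.state(),3)"
```

```text
clock: 4.35
eef_pos: [0.4844, 0.0056, 0.0347]
tool_rot: [0.375, -3.118, -0.001]
wrist_force: [-0.0, -0.1, 0.2]
width: 0.007
clock: 4.55
eef_pos: [0.4845, 0.0057, 0.0345]
tool_rot: [0.375, -3.118, -0.001]
wrist_force: [-5.2, -0.9, 22.7]
width: -0.001
clock: 4.75
eef_pos: [0.4845, 0.0057, 0.0344]
tool_rot: [0.375, -3.118, -0.0]
wrist_force: [-11.2, -0.6, 43.2]
width: -0.005
t 4.75 pos [0.4845 0.0057 0.0344] F [-11.22  -0.57  43.19] w -0.005
tool delta cm [-0.1   0.01 -0.01] tool y deg 103.72 z [-0.001  0.    -1.   ]
```

Plate 3 is rigid too. Next is plate 2.

```bash
python3 -m inch '[{"turn":[0,0,0],"delta_pos":[0,0,-1],"claw":255},{"turn":[0,0,0],"delta_pos":[-0.1,0,-1],"claw":255},{"turn":[0,0,0],"delta_pos":[0,-3.3,0],"claw":255},{"turn":[0,0,0],"delta_pos":[0,-3.3,0],"claw":255},{"turn":[0,0,0],"delta_pos":[0,0,0],"claw":255},{"turn":[0,0,0],"delta_pos":[0,0,1.2],"claw":255},{"turn":[0,0,0],"delta_pos":[0,0,0.4],"claw":255},{"turn":[0,0,0],"delta_pos":[0,0,0],"claw":255}]'
for i in 1 2; do python3 -m inch '[{"turn":[0,0,0],"delta_pos":[0,0,0.12],"claw":255},{"turn":[0,0,0],"delta_pos":[0,0,0],"claw":255}]';done
python3 -c "
from bench import ctrl;from h import *
rel(ctrl.state(),2)"
```

```text
clock: 5.55
eef_pos: [0.5006, -0.0578, 0.0352]
tool_rot: [0.376, -3.117, -0.002]
wrist_force: [0.1, -0.6, 0.7]
width: -0.007
clock: 5.75
eef_pos: [0.5014, -0.0586, 0.0349]
tool_rot: [0.374, -3.119, -0.001]
wrist_force: [-0.3, 0.0, 0.7]
width: -0.003
clock: 5.95
eef_pos: [0.5016, -0.0588, 0.0346]
tool_rot: [0.373, -3.119, -0.001]
wrist_force: [-2.3, 1.7, 9.9]
width: -0.0
t 5.95 pos [ 0.5016 -0.0588  0.0346] F [-2.25  1.72  9.92] w -0.0
tool delta cm [0.03 0.08 0.01] tool y deg 103.65 z [-0.  0. -1.]
```

Plate 2 gave 9.9 N with no travel, so it is rigid. That leaves plate 1.

```bash
python3 -m inch '[{"turn":[0,0,0],"delta_pos":[0,0,-1],"claw":255},{"turn":[0,0,0],"delta_pos":[0,0,-1],"claw":255},{"turn":[0,0,0],"delta_pos":[0,-3.3,0],"claw":255},{"turn":[0,0,0],"delta_pos":[0,-3.3,0],"claw":255},{"turn":[0,0,0],"delta_pos":[0,0,0],"claw":255},{"turn":[0,0,0],"delta_pos":[0,0,1.2],"claw":255},{"turn":[0,0,0],"delta_pos":[0,0,0.5],"claw":255},{"turn":[0,0,0],"delta_pos":[0,0,0],"claw":255}]'
for i in 1 2; do python3 -m inch '[{"turn":[0,0,0],"delta_pos":[0,0,0.15],"claw":255},{"turn":[0,0,0],"delta_pos":[0,0,0],"claw":255}]';done
python3 -c "
from bench import ctrl;from h import *
rel(ctrl.state(),1)"
```

```text
clock: 6.75
eef_pos: [0.516, -0.122, 0.0358]
tool_rot: [0.375, -3.117, -0.002]
wrist_force: [-0.6, 1.1, 0.7]
width: -0.002
clock: 6.95
eef_pos: [0.517, -0.1229, 0.0353]
tool_rot: [0.374, -3.119, -0.0]
wrist_force: [0.2, 0.2, -0.1]
width: -0.0
clock: 7.15
eef_pos: [0.5174, -0.1232, 0.0341]
tool_rot: [-0.373, 3.119, 0.0]
wrist_force: [-0.7, 1.5, 2.3]
width: 0.007
t 7.15 pos [ 0.5174 -0.1232  0.0341] F [-0.66  1.54  2.33] w 0.007
tool delta cm [ 0.03  0.11 -0.04] tool y deg 103.64 z [ 0.  0. -1.]
```

Plate 1 gives: the tip is at 34.1 mm with only 2.3 N. I press it about 5 mm.

```bash
for i in 1 2; do python3 -m inch '[{"turn":[0,0,0],"delta_pos":[0,0,0.12],"claw":255},{"turn":[0,0,0],"delta_pos":[0,0,0.12],"claw":255},{"turn":[0,0,0],"delta_pos":[0,0,0],"claw":255}]';done
python3 -m inch '[{"turn":[0,0,0],"delta_pos":[0,0,0],"claw":255},{"turn":[0,0,0],"delta_pos":[0,0,0],"claw":255}]'
```

```text
clock: 7.45
eef_pos: [0.5173, -0.1235, 0.0314]
tool_rot: [-0.373, 3.119, -0.0]
wrist_force: [0.2, 0.2, 0.3]
width: 0.0
clock: 7.75
eef_pos: [0.5172, -0.1236, 0.029]
tool_rot: [-0.373, 3.119, -0.0]
wrist_force: [-0.0, 0.4, 3.9]
width: -0.001
clock: 7.95
eef_pos: [0.5172, -0.1236, 0.0292]
tool_rot: [-0.373, 3.119, -0.0]
wrist_force: [0.3, -0.2, 3.4]
width: 0.0
```

It gave about 5.3 mm at 3–4 N. I retreat straight up and toward the robot, then check the jaw.

```bash
python3 -m inch '[{"turn":[0,0,0],"delta_pos":[0,0,-1],"claw":255},{"turn":[0,0,0],"delta_pos":[0,0,-3],"claw":255},{"turn":[0,0,0],"delta_pos":[0,0,-4],"claw":255},{"turn":[0,0,0],"delta_pos":[0,0,-4],"claw":255},{"turn":[0,0,0],"delta_pos":[0,0,-4],"claw":255},{"turn":[0,0,0],"delta_pos":[0,0,-2],"claw":255},{"turn":[0,0,0],"delta_pos":[2,0,0],"claw":255},{"turn":[0,0,0],"delta_pos":[3,0,0],"claw":255},{"turn":[0,0,0],"delta_pos":[2,0,0],"claw":255},{"turn":[0,0,0],"delta_pos":[0,0,0],"claw":255},{"turn":[0,0,0],"delta_pos":[0,0,0],"claw":255},{"turn":[0,0,0],"delta_pos":[0,0,0],"claw":255}]'
python3 -c "
from bench import ctrl;from h import *
t,d=ctrl.grab_frame('top');s,e=ctrl.grab_frame('side');cv2.imwrite('pics/top1.png',t)
a=cv2.resize(s,(400,300))
w=ctrl.grab_frame('wrist')[0]
cv2.imwrite('pics/end.png',np.vstack([np.hstack([cv2.resize(cv2.imread('pics/top0.png'),(400,300)),cv2.resize(t,(400,300))]),np.hstack([a,cv2.resize(w,(400,300))])]))
st=ctrl.state();print(st['clock'],st['wrist_force'],abs(st['dq']).max())
"
```

```text
clock: 9.15
eef_pos: [0.45, -0.1397, 0.2094]
tool_rot: [-0.374, 3.118, -0.0]
wrist_force: [-0.0, 0.1, -0.7]
width: 0.003
9.3 [-0.36797814 -0.39623377 -0.44513167] 0.006193010311895846
```

View pics/end.png

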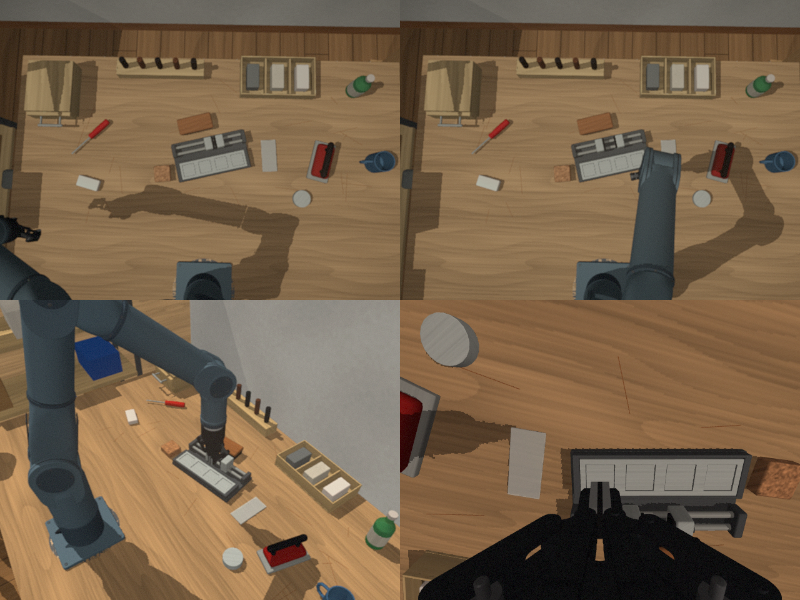

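The top views (before on the left, after on the right) suggest the left jaw has moved from about x=208 to about x=608−400, with a wider gap. I measure it to be sure.

```bash
python3 -c "
import cv2,numpy as np
a=cv2.imread('pics/top0.png');b=cv2.imread('pics/top1.png')
f=lambda i:cv2.resize(i[195:270,240:440],None,fx=4,fy=4,interpolation=2)
cv2.imwrite('pics/cmp.png',np.vstack([f(a)[:300],f(b)[:300]]))
"
```

```text
(no output)
```

View pics/cmp.png

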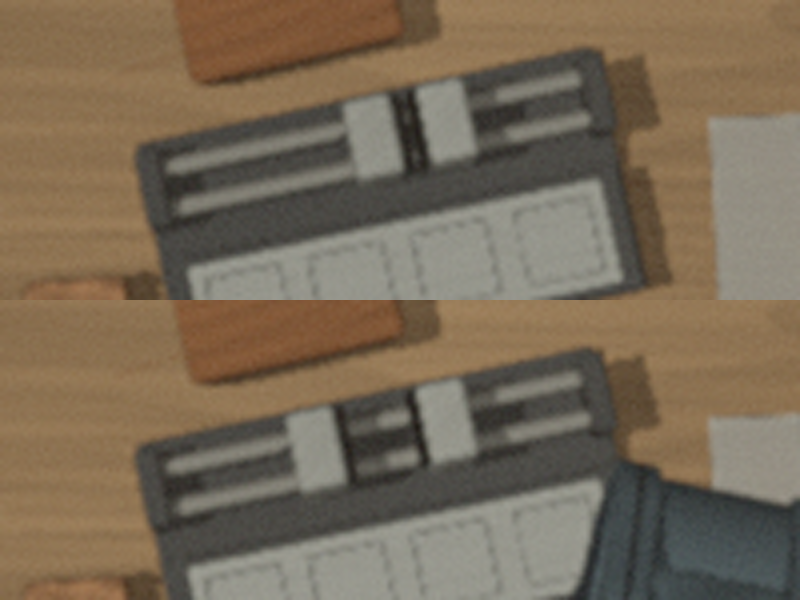

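The jaw moved from about (345,110) to (287,410−300) in the crop, roughly 58 px at 4x, or about 35 mm. It is fully open, and the objects in view have not moved. I hand in.

```bash
python3 -c "
from bench import ctrl
print(ctrl.job_done())"
```

```text
the job is handed in; nothing more can be done
None
```

The release button was plate 1. I pressed it and the sliding jaw sprang open by itself, and I handed the job in at about 9.3 s of the 40 s allowed.

- **Finding the button:** With the gripper shut, I felt the plates in the order 4, 3, 2, 1. Plates 4, 3 and 2 stayed rigid at about 34.5 mm height, under 33, 43 and 10 N. Plate 1 gave at about 2 N, and I pressed it about 5 mm at 3–4 N.
- **Jaw:** Comparing the top-camera pictures before and after, it moved about 35 mm, against a full opening of 36 mm. I judged it at rest from a single later picture, not a speed reading.
- **Loose things:** All seven looked unmoved in the final views. I checked this by eye and did not measure each one.
- **Hand:** It ended clear, with the tip at 0.21 m height and wrist force below 1 N, which is noise level.
- **Hard presses:** The 33 and 43 N on plates 4 and 3 were firmer than I intended. They were fingertip presses, well under the 120 N wrist limit. The 43 N would be over the 40 N limit if fingertip contact counts as the arm or gripper body.

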